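# Seat a tube block on the heater's locating pin and hold it down

## Robot

A 7-joint arm with a two-finger parallel gripper is mounted at the origin on the work surface. World frame = base frame: x ahead of the robot, y to its left, z up, the work surface at z = 0. Lengths are in m, angles in rad, forces in N, time in s.
With the tool pointing down it reaches from about 0.425 to 0.95 m from the base axis. Payload 4.7 kg.
Tool frame: the origin (TCP) lies midway between the tips of the shut fingers; the grasp point (between the pads) lies behind it (ctrl.hold_point_z is the z of the grasp point in the tool frame, in m); z points along the fingers, y is the line along which they close (so a half turn about z gives the same grasp; the last joint's range is limited). The gripper opens to 85 mm and grips with 20 to 120 N. Pads are 22 mm wide; open, the fingers measure 114 mm over their backs; the gripper's body (76 mm by 85 mm) begins 54 mm behind the grasp point. The pads swing forward as they close: fully open they stand 13 mm farther back than shut.
Start: joints at [-1.294, 0.469, -0.049, 1.532, 0.024, 1.141, -0.082], TCP at [0.203, 0.644, 0.231] pointing down, gripper open.
Joint ranges: [-2.59, 2.59], [-0.33, 1.99], [-1.39, 1.29], [0.1, 2.45], [-1.04, 4.18], [0.21, 1.99], [-2.66, 2.66]. Speed limits (rad/s): [2.57, 2.57, 3.14, 3.14, 3.14, 3.14, 3.14].

## Interface

Orientations are given as a unit quaternion [x, y, z, w].
In Python, from rig import readout, cams, ticket, ctrl gives the robot as it stands.
- The arm moves only by the tool apply_moves, never from a script. Its argument "deltas" is a list of rows, each an object with "travel": the shift along the tool's x, y, z in units of 10 cm (1.0 is 10 cm), a list of three; "rotation": the turn, a rotation vector about the tool's x, y, z in units of pi rad (1.0 is pi rad), a list of three. A call has 1 to 10 rows; each row is the pose to reach, as a shift and turn from the pose commanded when the call began, along the tool's axes at that moment, turning the shorter way round; what a row does not reach only later rows make up. A row lasts 1/8 s, in which the tool goes at most 62.5 mm and 10.7 degrees, less where a joint would pass 70% of its speed; a pose out of reach is approached as far as the arm can. A call with a number of a shift or a turn outside -1 to 1 is refused whole. A call with a gripper value outside its range is refused whole. "gripper" is the closure, from 0 (fully open) to 1 (shut), set as the call begins (left out, the last holds). The fingers move at their own pace and stop on an object; "squeeze" is the grip in N (left out, the last holds). Time passes only in rows, so rows that repeat a pose let the fingers close. It gives the time, the measured TCP pose, the force, the opening and the grip force at its end, in the units of the state.
- readout.get_state(): the state, without advancing time (a new reading comes with each control period).
- cams.read_camera(name): name is "scene" or "top"; returns a dict with "img" (384x512x3 uint8, red, green, blue), "range_z" (384x512 float32, m along the optical axis (not along the pixel's ray), 0 where there is no reading), "vertical_fov" (degrees; the focal length in pixels is half the picture's height over the tangent of half this angle, whatever the lens; pixels are square), "cx", "cy" (the principal point, pixels), "distortion" ([k1, k2, p1, p2, k3] as OpenCV has them; the pictures are not rectified), "R" (3x3) and "t" (3): a world point X has camera coordinates R X + t. Camera axes: x right, y down, z forward; pixel columns grow to the right and rows downward; lengths in m; the calibration is good to about 2 mm. A picture is of the moment at which its call begins.
- ticket.job_done(): hands the job in; it is judged then, once.
The state is a dict: "clock": time; "qpos": joint angles; "qvel": joint speeds; "joint_efforts": joint torques, N m; "tool_pos": TCP position; "tool_rot": TCP orientation; "contact_force": force on the tool from outside, world axes, zero at the start; "wrist_torque": the same for the moment, N m; "opening": finger opening in m; "gripper_force": force on a finger pad.
Only numpy, scipy, OpenCV 4.12 (cv2) and the standard library are available. Lean on these libraries where they do the work, as an engineer would, in place of code of your own. Each camera call takes 0.05 s, during which the arm holds its last target. There are 200 camera calls.

## Task

Take the metal tube block with the orange handle and put it on the dry-block heater's sprung plate, lined up lengthwise with the plate: slide it about over the brass locating pin, which it hides, until the socket in its underside drops on and the block lies flat on the plate. Then press the block down until the sprung plate has gone all the way to its stop, and finish like that, still holding the block pressed down; do not let it come up or let go. Do not tip the block over, and leave the block with the blue handle and everything else on the bench where they stand.

Things in the scene. Friction and masses are not known exactly. Their poses are not given: they have to be found in the camera images.
- block: The tube block to seat: loose aluminium block 96 x 64 x 40 mm (its x, y, z), 0.3 to 0.5 kg, ten small dark wells in its top, orange rib handle on top. Origin: centre of the underside, x along the long side, z up. There, a round blind socket 13 mm across and 16 mm deep. It stands flat on the bench and may have swapped places with the blue-handled block.
- block_grip (a point): Point inside the orange handle on the block's vertical axis, 62 mm above the underside: where to grip, fingers closing along the block's y. The handle is centred, 64 mm long (x), 14 mm wide (y), and rises from 40 mm (the block's flat top) to 74 mm above the underside.
- heater: Dry-block heater, fixed to the bench: white housing 200 x 150 mm (x, y), with a black ledge whose top is 68 mm above the bench; its long side is x, z up. Origin: centre of its underside, on the bench. It carries the sprung plate in the middle of its top.
- plate_top (a point): Centre of the top face of the heater's dark steel sprung plate (110 mm along x, 84 mm along y, 8 mm thick), at the foot of the pin, 82 mm above the bench when up. Axes as the heater's: x along the plate's long side, z up. It moves with the plate. The block belongs flat on this face, its x along this x, either way round.
- pin_tip (a point): Top of the brass locating pin that stands upright in the centre of the plate and moves with it: 10 mm thick, 12 mm high above the plate, its last 4 mm tapering to 5 mm. The block's 13 mm socket drops over it.
- plate (a joint): Travel of the sprung plate (m): 0 = up, as found; 0.006 = down on its stop. Springs hold it up with 8 N at 0, 14 N at 0.006 (the plate weighs 1 N): the block's own weight does not move it, a push of some 8 to 10 N more takes it to the stop. It springs back when let go.
- spare_block: Another tube block, to be left alone: loose, same size and form as the first but with a blue handle and six larger wells. Origin: centre of its underside.
- tip_box: Blue pipette-tip box, loose, 115 x 80 x 59 mm, origin at the centre of its underside. Leave alone.
- tube_rack: Pink microtube rack, loose, 70 x 100 mm, 40 mm high with its tubes, origin at the centre of its underside. Leave alone.
- reagent: Clear bottle with an orange cap, loose, 54 mm across, 110 mm high, origin at the centre of its underside. Leave alone.
- jar: White jar with a red cap, loose, 64 mm across, 70 mm high, origin at the centre of its underside. Leave alone.
- marker: Orange and black marker pen lying on the bench, loose, 125 x 12 x 12 mm, origin at the centre of its underside. Leave alone.

How it is judged:
By the outcome, as a careful person would: the job done as asked, in the order asked, and still so for the second after the job is handed in, while the arm keeps its last pose, push and grip.
It also fails if it takes over 35 s, if anything falls off the work surface, if the arm or the gripper's body presses on something with over 40 N, if the wrist force passes 120 N, or if a joint passes its speed limit or range.

## Working session

There is one attempt and no reset: what is moved stays moved. The work goes in short steps, Python scripts to look and compute and a tool call to move; the robot and the scene stay as the last step left them, time stands still between calls to the robot, and variables do not carry over. Pictures are saved under pics/ and viewed, at most 10 in all, crops included, and the job is handed in when it is done.

Besides the shell and the picture viewer there is one more tool, called after "Call:" by a JSON object that holds its "method" and its "body", one argument or row to a line. apply_moves: Moves the arm, as the interface text tells. Shifts and turns lie within -1 to 1; 1 stands for 10 cm of shift or pi rad of turn. Its arguments: {"type":"object","properties":{"deltas":{"type":"array","items":{"type":"object","properties":{"travel":{"type":"array","items":{"type":"number"}},"rotation":{"type":"array","items":{"type":"number"}}}}},"gripper":{"type":"number"},"squeeze":{"type":"number"}},"required":["deltas"]}

```bash
mkdir -p pics; ls; cat > h.py <<'E'
import numpy as np, cv2
from rig import readout, cams, ticket, ctrl
def K(c):
    f=c["img"].shape[0]/2/np.tan(np.radians(c["vertical_fov"]/2))
    return np.array([[f,0,c["cx"]],[0,f,c["cy"]],[0,0,1.]])
def ray(c,px):
    p=cv2.undistortPoints(np.array(px,float).reshape(-1,1,2),K(c),np.array(c["distortion"],float)).reshape(-1,2)
    return p
def onplane(c,px,z):
    p=ray(c,px); d=np.c_[p,np.ones(len(p))]@np.array(c["R"]); o=-np.array(c["R"]).T@np.array(c["t"])
    return o+d*((z-o[2])/d[:,2])[:,None]
def cloud(c):
    h,w=c["range_z"].shape; u,v=np.meshgrid(np.arange(w),np.arange(h))
    p=ray(c,np.stack([u.ravel(),v.ravel()],1)); z=c["range_z"].ravel()[:,None]
    return ((np.c_[p,np.ones(len(p))]*z-np.array(c["t"]))@np.array(c["R"])).reshape(h,w,3)
def save(c,n): cv2.imwrite("pics/"+n,c["img"][:,:,::-1])
E
python3 - <<'E'
from h import *
s=readout.get_state(); print(s["tool_pos"],s["tool_rot"],s["contact_force"],s["opening"],ctrl.hold_point_z)
for n in("scene","top"):
    c=cams.read_camera(n); save(c,n+"0.png"); np.save(n+"0.npy",c,allow_pickle=True)
    print(n,c["vertical_fov"],c["distortion"],-np.array(c["R"]).T@c["t"])
E
```

```text
pics
[0.2030033  0.64311799 0.23024798] [ 1.52297451e-01  9.88334202e-01 -9.87557598e-04 -1.26418229e-04] [-0.59462647  0.68043728 -0.7891691 ] 0.08553032839602431 -0.0187
scene 45.00887867614429 [-0.08626216  0.          0.          0.          0.        ] [1.31503022 0.4162055  0.84743397]
top 46.74200777835738 [-0.12756062  0.          0.          0.          0.        ] [0.37624283 0.14027179 1.09538248]
```

View pics/scene0.png

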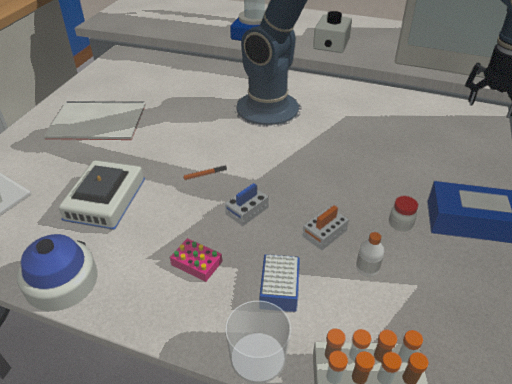

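View pics/top0.png

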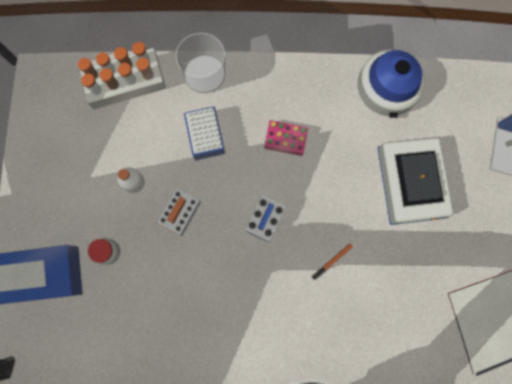

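The scene view shows the orange-handled block at about (326,225) and the heater at (103,190). In the top view the orange handle is at (178,209), the blue one at (267,214), the heater plate at (419,178) and the pin at (422,177).

```bash
cat > m.py <<'E'
from h import *
def rect(mask):
    cs,_=cv2.findContours(mask.astype(np.uint8),cv2.RETR_EXTERNAL,cv2.CHAIN_APPROX_NONE)
    return max(cs,key=cv2.contourArea)
def fit(c,cnt,z):
    P=onplane(c,cnt.reshape(-1,2),z)[:,:2]
    (x,y),(w,h),a=cv2.minAreaRect((P*1000).astype(np.float32))
    if w<h: w,h,a=h,w,a+90
    return round(x,1),round(y,1),round(w,1),round(h,1),round((a+90)%180-90,1)
def box(sh,b):
    m=np.zeros(sh,bool); m[b[1]:b[3],b[0]:b[2]]=1; return m
def run(cs,boxes):
    for n,c in cs.items():
        hsv=cv2.cvtColor(c["img"],cv2.COLOR_RGB2HSV); H,S,V=[hsv[...,i].astype(int) for i in range(3)]
        for k,z,f in (("orange",.074,(H<20)&(S>130)&(V>90)),("plate",.082,V<75),("pin",.094,(S>110)&(H>8)&(H<35)&(V>90))):
            b=boxes[n].get(k)
            if b is None: continue
            m=f&box(H.shape,b); cnt=rect(m)
            print(n,k,m.sum(),fit(c,cnt,z),"centroid",np.round(1000*onplane(c,[np.argwhere(m).mean(0)[::-1]],z-(.006 if k=="pin" else 0))[0],1))
if __name__=="__main__":
    cs={n:np.load(n+"0.npy",allow_pickle=True).item() for n in("scene","top")}
    run(cs,{"top":dict(orange=(150,180,210,240),plate=(385,140,450,215),pin=(410,165,432,188)),"scene":dict(orange=(300,195,352,250),plate=(70,160,130,210),pin=(90,170,108,190))})
    c=cs["top"]; P=cloud(c)
    # block top face + heater from depth
    for nm,b,lo,hi in(("block",(150,180,210,240),.033,.046),("housing",(370,130,460,230),.05,.09),("plate",(385,140,450,215),.0775,.087)):
        m=(P[...,2]>lo)&(P[...,2]<hi)&box(P.shape[:2],b); 
        Q=P[m][:,:2]*1000;(x,y),(w,h),a=cv2.minAreaRect(Q.astype(np.float32)); print(nm,m.sum(),x,y,w,h,a,np.median(P[m][:,2]))
    ct={n:cv2.resize(cs[n]["img"][b[1]:b[3],b[0]:b[2]],None,fx=5,fy=5,interpolation=cv2.INTER_NEAREST)[:350,:400] for n,b in {"top":(380,140,460,210),"scene":(60,155,140,225)}.items()}
    cv2.imwrite("pics/crop.png",np.hstack([ct["top"],ct["scene"]])[:,:,::-1])
E
python3 m.py
```

```text
scene orange 245 (529.4, 318.1, 83.9, 26.9, -26.7) centroid [535.2 316.5  74. ]
scene plate 412 (612.4, -251.5, 124.2, 99.7, 7.0) centroid [ 636.4 -231.8   82. ]
scene pin 12 (603.3, -258.8, 17.1, 5.7, 49.4) centroid [ 597.3 -264.5   88. ]
top orange 127 (512.0, 316.5, 56.9, 12.6, -27.5) centroid [511.9 316.5  74. ]
top plate 1945 (592.4, -257.0, 122.2, 98.1, 6.9) centroid [ 591.6 -256.5   82. ]
top pin 11 (594.2, -261.2, 7.8, 4.8, -89.1) centroid [ 595.7 -263.3   88. ]
block 839 512.79052734375 318.1676940917969 65.9988784790039 95.15274047851562 61.525474548339844 0.03939967193272848
housing 4781 595.7796630859375 -261.95623779296875 204.26016235351562 150.66409301757812 6.7040791511535645 0.06488217115417781
plate 1510 595.8497924804688 -263.06292724609375 113.09451293945312 86.64230346679688 6.12093448638916 0.08108156642402103
```

View pics/crop.png

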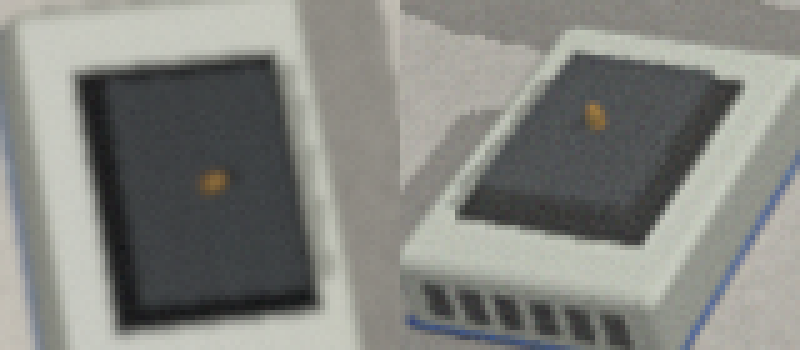

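The crops show the plate with the brass pin at its centre, and both views agree on the pin at about (596,-263.5) mm, plate angle ≈6.5°. The block is at (512.7,318) mm, angle ≈-28°.

```bash
cat > go.py <<'E'
import sys
from h import *
from scipy.spatial.transform import Rotation as R
# go.py x y z(mm) yaw(deg of tool x line)
s=readout.get_state(); x,y,z,yaw=map(float,sys.argv[1:5])
r=R.from_quat(s["tool_rot"]); M=r.as_matrix(); a=np.degrees(np.arctan2(M[1,0],M[0,0]))
best=min((yaw,yaw+180,yaw-180),key=lambda q:abs((q-a+180)%360-180))
c,sn=np.cos(np.radians(best)),np.sin(np.radians(best))
T=np.array([[c,sn,0],[sn,-c,0],[0,0,-1.]])
d=M.T@(np.array([x,y,z])/1000-s["tool_pos"])/.1
print("travel",d.round(3),"rot",((r.inv()*R.from_matrix(T)).as_rotvec()/np.pi).round(4),"t",round(s["clock"],2),"pos",(s["tool_pos"]*1000).round(1),"yaw",a.round(1),"F",np.round(s["contact_force"],1),"q7",s["qpos"][6].round(2),"open",s["opening"])
E
python3 go.py 512.7 318 120 -28
```

```text
travel [-3.932 -2.167  1.108] rot [-0.0006  0.0001  0.0582] t 0.1 pos [203.  643.2 230.4] yaw 162.5 F [ 0.8 -0.1 -1.2] q7 -0.08 open 0.08529727351643088
```

Call:
{"method": "apply_moves", "body": {
  "deltas": [
    {"travel":[-0.5,-0.27,0],"rotation":[0,0,0.03]},
    {"travel":[-1,-0.55,0],"rotation":[0,0,0.058]},
    {"travel":[-1,-0.55,0],"rotation":[0,0,0.058]}
  ]
}}

```text
clock: 0.48
tool_pos: [0.2875, 0.5567, 0.2311]
tool_rot: [0.246, 0.969, -0.001, 0.002]
contact_force: [0.5, 0.9, -0.9]
opening: 0.0854
gripper_force: 0.0
```

```bash
python3 go.py 512.7 318 120 -28
```

```text
travel [-3.114 -1.02   1.124] rot [-0.0004  0.0011 -0.0029] t 0.47 pos [287.5 556.7 231.1] yaw 151.5 F [ 0.5  0.9 -0.9] q7 -0.09 open 0.0853893317035856
```

Call:
{"method": "apply_moves", "body": {
  "deltas": [
    {"travel":[-0.5,-0.17,0]},
    {"travel":[-1,-0.34,0]},
    {"travel":[-1,-0.34,0]}
  ],
  "gripper": 0.3
}}

```text
validation failed for argument at $.de...
```

Call:
{"method": "apply_moves", "body": {
  "deltas": [
    {"travel":[-0.5,-0.17,0.25]},
    {"travel":[-1,-0.34,0.5]},
    {"travel":[-1,-0.34,0.5]}
  ]
}}

```text
validation failed for argument at $.de...
```

Call:
{"method": "apply_moves", "body": {
  "deltas": [
    {"travel":[-0.5,-0.17,0.25]},
    {"travel":[-1,-0.34,0.5]},
    {"travel":[-1,-0.34,0.5]},
    {"travel":[-1,-0.34,0.5]}
  ]
}}

```text
validation failed for argument at $.de...
```

```bash
python3 go.py 512.7 318 90 -28
```

```text
travel [-3.113 -1.02   1.424] rot [-0.0004  0.0011 -0.0029] t 0.47 pos [287.5 556.7 231.1] yaw 151.5 F [ 0.5  0.9 -0.9] q7 -0.09 open 0.0853893317035856
```

Rotation is required in each row.

Call:
{"method": "apply_moves", "body": {
  "deltas": [
    {"travel":[-0.5,-0.17,0],"rotation":[0,0,0]},
    {"travel":[-1,-0.34,0],"rotation":[0,0,0]},
    {"travel":[-1,-0.34,0],"rotation":[0,0,0]}
  ],
  "gripper": 0.3
}}

```text
clock: 0.85
tool_pos: [0.3583, 0.4805, 0.2312]
tool_rot: [0.245, 0.969, -0.001, 0.001]
contact_force: [-0.2, 0.1, 0.1]
opening: 0.0598
gripper_force: 0.0
```

Call:
{"method": "apply_moves", "body": {
  "deltas": [
    {"travel":[-0.5,-0.17,0.25],"rotation":[0,0,0]},
    {"travel":[-1,-0.34,0.5],"rotation":[0,0,0]},
    {"travel":[-1,-0.34,0.5],"rotation":[0,0,0]}
  ]
}}

```text
clock: 1.23
tool_pos: [0.4286, 0.403, 0.1789]
tool_rot: [0.245, 0.97, -0.003, -0.0]
contact_force: [-0.4, 0.1, -0.7]
opening: 0.0596
gripper_force: 0.0
```

Call:
{"method": "apply_moves", "body": {
  "deltas": [
    {"travel":[-0.5,-0.17,0.25],"rotation":[0,0,0]},
    {"travel":[-1,-0.34,0.5],"rotation":[0,0,0]},
    {"travel":[-1,-0.34,0.5],"rotation":[0,0,0]},
    {"travel":[-1,-0.34,0.5],"rotation":[0,0,0]}
  ]
}}

```text
clock: 1.72
tool_pos: [0.4981, 0.3327, 0.1313]
tool_rot: [0.24, 0.971, 0.001, -0.001]
contact_force: [-0.9, 1.2, 0.1]
opening: 0.0599
gripper_force: 0.0
```

```bash
python3 go.py 512.7 318 90 -28
```

```text
travel [-0.199 -0.062  0.413] rot [ 0.0003 -0.0005  0.001 ] t 1.73 pos [498.1 332.7 131.3] yaw 152.2 F [-0.9  1.2  0.1] q7 0.48 open 0.05988274707953358
```

Call:
{"method": "apply_moves", "body": {
  "deltas": [
    {"travel":[-0.2,-0.06,0.2],"rotation":[0,0,0]},
    {"travel":[-0.2,-0.06,0.3],"rotation":[0,0,0]},
    {"travel":[-0.2,-0.06,0.3],"rotation":[0,0,0]}
  ]
}}

```text
clock: 2.1
tool_pos: [0.5122, 0.3176, 0.1009]
tool_rot: [0.24, 0.971, -0.0, -0.001]
contact_force: [0.0, 0.5, -0.0]
opening: 0.0598
gripper_force: 0.0
```

```bash
python3 go.py 512.7 318 44.5 -28; python3 - <<'E'
from h import *
c=cams.read_camera("scene"); im=c["img"][170:260,270:370]; cv2.imwrite("pics/a.png",cv2.resize(im,None,fx=5,fy=5)[:,:,::-1])
E
```

```text
travel [-0.003  0.006  0.564] rot [-0.0001 -0.0006  0.0011] t 2.1 pos [512.2 317.6 100.9] yaw 152.2 F [ 0.   0.5 -0. ] q7 0.52 open 0.059844461982442615
```

View pics/a.png

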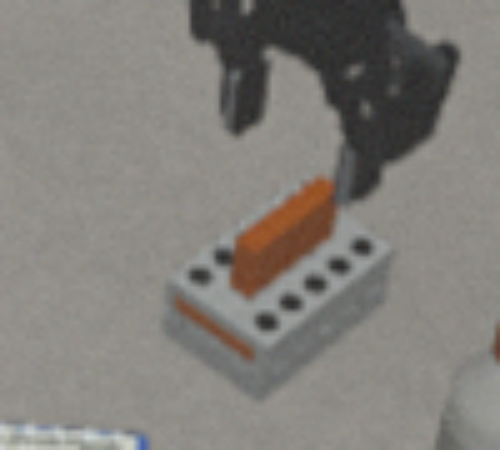

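The fingers straddle the orange handle (crop (285,240)), and the alignment is good. Next I descend and grip.

Call:
{"method": "apply_moves", "body": {
  "deltas": [
    {"travel":[0,0,0.25],"rotation":[0,0,0]},
    {"travel":[0,0,0.5],"rotation":[0,0,0]},
    {"travel":[0,0,0.56],"rotation":[0,0,0]},
    {"travel":[0,0,0.56],"rotation":[0,0,0]}
  ]
}}

```text
clock: 2.65
tool_pos: [0.5139, 0.3166, 0.0458]
tool_rot: [0.241, 0.97, 0.0, 0.0]
contact_force: [-0.7, 0.1, -0.6]
opening: 0.0594
gripper_force: 0.0
```

Call:
{"method": "apply_moves", "body": {
  "deltas": [
    {"travel":[0,0,0],"rotation":[0,0,0]},
    {"travel":[0,0,0],"rotation":[0,0,0]},
    {"travel":[0,0,0],"rotation":[0,0,0]},
    {"travel":[0,0,0],"rotation":[0,0,0]},
    {"travel":[0,0,0],"rotation":[0,0,0]}
  ],
  "gripper": 1,
  "squeeze": 70
}}

```text
clock: 3.28
tool_pos: [0.5146, 0.3163, 0.046]
tool_rot: [0.242, 0.97, 0.001, 0.0]
contact_force: [-0.6, 0.9, 6.3]
opening: 0.0129
gripper_force: 71.7
```

```bash
python3 go.py 512.7 318 144.5 -28
```

```text
travel [ 0.024  0.008 -0.985] rot [0.0005 0.0002 0.0002] t 3.27 pos [514.6 316.3  46. ] yaw 152.0 F [-0.6  0.9  6.3] q7 0.53 open 0.012875079118808861
```

Call:
{"method": "apply_moves", "body": {
  "deltas": [
    {"travel":[0,0,-0.2],"rotation":[0,0,0]},
    {"travel":[0,0,-0.6],"rotation":[0,0,0]},
    {"travel":[0,0,-1],"rotation":[0,0,-0.048]},
    {"travel":[0,0,-1],"rotation":[0,0,-0.096]},
    {"travel":[0,0,-1],"rotation":[0,0,-0.144]},
    {"travel":[0,0,-1],"rotation":[0,0,-0.192]},
    {"travel":[0,0,-1],"rotation":[0,0,-0.192]}
  ]
}}

```text
clock: 4.15
tool_pos: [0.5129, 0.3146, 0.1437]
tool_rot: [-0.057, 0.998, -0.001, -0.002]
contact_force: [0.5, -1.1, -4.9]
opening: 0.013
gripper_force: 70.3
```

Call:
{"method": "apply_moves", "body": {
  "deltas": [
    {"travel":[0,-0.4,-0.3],"rotation":[0,0,0]},
    {"travel":[0,-0.8,-0.4],"rotation":[0,0,0]},
    {"travel":[0,-1,-0.5],"rotation":[0,0,0]}
  ]
}}

```text
clock: 4.53
tool_pos: [0.5253, 0.2132, 0.1949]
tool_rot: [-0.055, 0.998, -0.001, -0.001]
contact_force: [0.7, 0.1, -4.8]
opening: 0.013
gripper_force: 70.3
```

```bash
python3 go.py 596 -263.5 195 6.5
```

```text
travel [-0.181 -4.816  0.007] rot [-0.0005 -0.0006 -0.0012] t 4.53 pos [525.3 213.2 194.9] yaw -173.7 F [ 0.7  0.1 -4.8] q7 1.21 open 0.012994695084630414
```

Call:
{"method": "apply_moves", "body": {
  "deltas": [
    {"travel":[0,-0.5,0],"rotation":[0,0,0]},
    {"travel":[-0.04,-0.96,0],"rotation":[0,0,0]}
  ]
}}

```text
clock: 4.78
tool_pos: [0.5398, 0.1209, 0.1949]
tool_rot: [-0.058, 0.998, 0.0, -0.001]
contact_force: [-0.4, 0.4, -3.8]
opening: 0.0126
gripper_force: 70.4
```

Call:
{"method": "apply_moves", "body": {
  "deltas": [
    {"travel":[0,-0.5,0],"rotation":[0,0,0]},
    {"travel":[-0.04,-0.96,0],"rotation":[0,0,0]}
  ]
}}

```text
clock: 5.03
tool_pos: [0.5549, 0.0256, 0.1948]
tool_rot: [-0.057, 0.998, 0.0, -0.001]
contact_force: [1.7, 0.4, -3.6]
opening: 0.0128
gripper_force: 70.4
```

Call:
{"method": "apply_moves", "body": {
  "deltas": [
    {"travel":[0,-0.5,0],"rotation":[0,0,0]},
    {"travel":[-0.04,-0.96,0],"rotation":[0,0,0]}
  ]
}}

```text
clock: 5.28
tool_pos: [0.5701, -0.0692, 0.1947]
tool_rot: [-0.057, 0.998, 0.0, -0.001]
contact_force: [1.0, -0.2, -4.8]
opening: 0.013
gripper_force: 70.4
```

Call:
{"method": "apply_moves", "body": {
  "deltas": [
    {"travel":[0,-0.5,0],"rotation":[0,0,0]},
    {"travel":[-0.04,-0.96,0],"rotation":[0,0,0]}
  ]
}}

```text
clock: 5.52
tool_pos: [0.5853, -0.164, 0.1946]
tool_rot: [-0.057, 0.998, 0.001, -0.001]
contact_force: [0.7, 0.5, -3.3]
opening: 0.0128
gripper_force: 70.4
```

```bash
python3 go.py 596 -263.5 195 6.5
```

```text
travel [ 0.007 -1.001 -0.005] rot [ 0.0003 -0.0004  0.0002] t 5.53 pos [ 585.3 -164.   194.6] yaw -173.5 F [ 0.7  0.5 -3.3] q7 1.95 open 0.01281849257917252
```

Call:
{"method": "apply_moves", "body": {
  "deltas": [
    {"travel":[0,-0.5,0],"rotation":[0,0,0]},
    {"travel":[0,-0.9,0],"rotation":[0,0,0]},
    {"travel":[0,-1,0.1],"rotation":[0,0,0]},
    {"travel":[0,-1,0.3],"rotation":[0,0,0]},
    {"travel":[0,-1,0.35],"rotation":[0,0,0]},
    {"travel":[0,-1,0.35],"rotation":[0,0,0]}
  ]
}}

```text
clock: 6.28
tool_pos: [0.5971, -0.2611, 0.1596]
tool_rot: [-0.058, 0.998, 0.001, -0.001]
contact_force: [0.4, 0.4, -4.0]
opening: 0.0129
gripper_force: 70.2
```

```bash
python3 go.py 596 -263.5 128 6.5; python3 - <<'E'
from h import *
cs={n:cams.read_camera(n) for n in("scene","top")}
for n in cs: np.save(n+"1.npy",cs[n],allow_pickle=True)
a=cv2.resize(cs["scene"]["img"][135:225,50:150],(400,360)); b=cv2.resize(cs["top"]["img"][135:225,370:470],(400,360))
cv2.imwrite("pics/b.png",np.hstack([a,b])[:,:,::-1])
E
```

```text
travel [ 0.013 -0.023  0.316] rot [ 0.0004 -0.0003  0.001 ] t 6.28 pos [ 597.1 -261.1  159.6] yaw -173.3 F [ 0.4  0.4 -4. ] q7 2.11 open 0.012864775842469358
```

View pics/b.png

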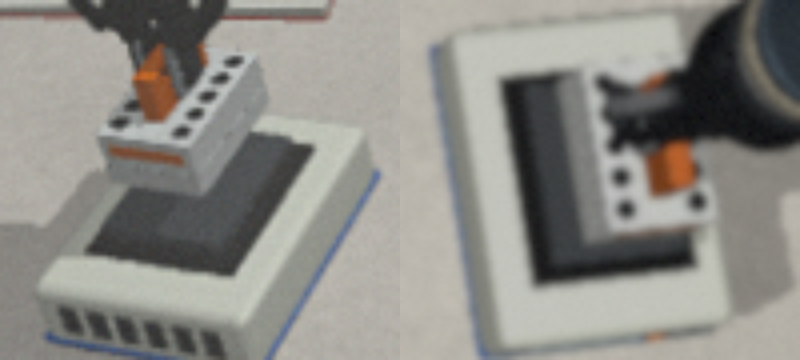

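The block hangs level, its wells visible and its long side along the plate (crop right, about (650,150)). I'll measure its position relative to the TCP.

```bash
python3 - <<'E'
from h import *
a=np.radians(6.5); ux=np.array([np.cos(a),np.sin(a)]); uy=np.array([-np.sin(a),np.cos(a)])
for n,b in(("top",(370,135,470,225)),("scene",(50,135,150,225))):
    c=np.load(n+"1.npy",allow_pickle=True).item(); P=cloud(c)[b[1]:b[3],b[0]:b[2]].reshape(-1,3); I=c["img"][b[1]:b[3],b[0]:b[2]].reshape(-1,3).astype(int)
    m=(abs(P[:,2]-.1536)<.005)&(I.min(1)>95)&(np.ptp(I,axis=1)<40)
    Q=(P[m][:,:2]-[.5971,-.2611])*1000
    for u in(ux,uy): s=Q@u; print(n,m.sum(),np.percentile(s,[0,1,3,97,99,100]).round(1),"z",np.median(P[m][:,2]).round(4))
    (x,y),wh,an=cv2.minAreaRect(Q.astype(np.float32)); print((Q@ux).min(),x*ux[0]+y*ux[1],x*uy[0]+y*uy[1],wh,an)
E
```

```text
top 578 [-51.  -50.5 -49.8  44.3  45.6  46.6] z 0.1534
top 578 [-32.1 -31.  -29.6  32.5  33.   34.1] z 0.1534
-50.96353393409762 -1.9669225814325342 1.015870433419724 (97.4626693725586, 65.97745513916016) 7.009762287139893
scene 356 [-50.5 -49.7 -46.8  46.6  47.8  49.2] z 0.1524
scene 356 [-34.4 -32.4 -30.9  31.4  32.4  33.1] z 0.1524
-50.51744010275765 -0.6394583642831769 -0.7469997195031876 (99.91267395019531, 66.97125244140625) 5.966301918029785
```

Call:
{"method": "apply_moves", "body": {
  "deltas": [
    {"travel":[-0.01,-0.02,0.1],"rotation":[0,0,0]},
    {"travel":[-0.01,-0.02,0.17],"rotation":[0,0,0]},
    {"travel":[-0.01,-0.02,0.18],"rotation":[0,0,0]},
    {"travel":[-0.01,-0.02,0.18],"rotation":[0,0,0]}
  ]
}}

```text
clock: 6.88
tool_pos: [0.5982, -0.2644, 0.1421]
tool_rot: [-0.058, 0.998, 0.0, -0.0]
contact_force: [-0.1, 0.7, -3.4]
opening: 0.0132
gripper_force: 70.4
```

Call:
{"method": "apply_moves", "body": {
  "deltas": [
    {"travel":[0,0,0.01],"rotation":[0,0,0]},
    {"travel":[0,0,0.02],"rotation":[0,0,0]},
    {"travel":[0,0,0.03],"rotation":[0,0,0]},
    {"travel":[0,0,0.03],"rotation":[0,0,0]}
  ]
}}

```text
clock: 7.38
tool_pos: [0.5982, -0.2643, 0.1392]
tool_rot: [-0.058, 0.998, 0.0, -0.0]
contact_force: [0.3, 0.5, -5.5]
opening: 0.0129
gripper_force: 70.4
```

```bash
python3 go.py 598.1 -263.1 128 6.5
```

```text
travel [-0.001  0.012  0.112] rot [ 0.0001 -0.      0.0006] t 7.38 pos [ 598.2 -264.3  139.2] yaw -173.4 F [ 0.3  0.5 -5.5] q7 2.12 open 0.012902218015393742
```

Call:
{"method": "apply_moves", "body": {
  "deltas": [
    {"travel":[0,0.01,0.0],"rotation":[0,0,0]},
    {"travel":[0,0.01,0.01],"rotation":[0,0,0]},
    {"travel":[0,0.01,0.02],"rotation":[0,0,0]},
    {"travel":[0,0.01,0.03],"rotation":[0,0,0]},
    {"travel":[0,0.01,0.03],"rotation":[0,0,0]}
  ]
}}

```text
clock: 8.0
tool_pos: [0.598, -0.2634, 0.1361]
tool_rot: [-0.058, 0.998, 0.0, -0.0]
contact_force: [-0.2, 0.0, -4.0]
opening: 0.013
gripper_force: 70.4
```

```bash
python3 go.py 598.1 -263.1 128 6.5
```

```text
travel [-0.001  0.003  0.081] rot [ 0.0001 -0.0001  0.0005] t 8.0 pos [ 598.  -263.4  136.1] yaw -173.4 F [-0.2  0.  -4. ] q7 2.12 open 0.01297023694738292
```

Call:
{"method": "apply_moves", "body": {
  "deltas": [
    {"travel":[0,0,0.015],"rotation":[0,0,0]},
    {"travel":[0,0,0.03],"rotation":[0,0,0]},
    {"travel":[0,0,0.04],"rotation":[0,0,0]},
    {"travel":[0,0,0.04],"rotation":[0,0,0]}
  ]
}}

```text
clock: 8.5
tool_pos: [0.598, -0.2634, 0.1321]
tool_rot: [-0.058, 0.998, 0.0, -0.0]
contact_force: [0.6, -0.8, -3.5]
opening: 0.0127
gripper_force: 70.4
```

```bash
python3 go.py 598.1 -263.1 128 6.5
```

```text
travel [-0.001  0.003  0.041] rot [ 0.0001 -0.0001  0.0005] t 8.5 pos [ 598.  -263.4  132.1] yaw -173.4 F [ 0.6 -0.8 -3.5] q7 2.12 open 0.012667018726389513
```

Call:
{"method": "apply_moves", "body": {
  "deltas": [
    {"travel":[0,0,0.015],"rotation":[0,0,0]},
    {"travel":[0,0,0.03],"rotation":[0,0,0]},
    {"travel":[0,0,0.04],"rotation":[0,0,0]},
    {"travel":[0,0,0.045],"rotation":[0,0,0]},
    {"travel":[0,0,0.045],"rotation":[0,0,0]}
  ]
}}

```text
clock: 9.12
tool_pos: [0.5981, -0.2634, 0.1281]
tool_rot: [-0.058, 0.998, 0.0, 0.0]
contact_force: [-2.1, -0.4, -0.7]
opening: 0.0129
gripper_force: 70.8
```

```bash
python3 go.py 598.1 -263.1 122 6.5
```

```text
travel [-0.001  0.003  0.061] rot [0.0001 0.     0.0006] t 9.12 pos [ 598.1 -263.4  128.1] yaw -173.4 F [-2.1 -0.4 -0.7] q7 2.12 open 0.01293486749500661
```

Call:
{"method": "apply_moves", "body": {
  "deltas": [
    {"travel":[0,0,0.01],"rotation":[0,0,0]},
    {"travel":[0,0,0.02],"rotation":[0,0,0]},
    {"travel":[0,0,0.03],"rotation":[0,0,0]},
    {"travel":[0,0,0.03],"rotation":[0,0,0]},
    {"travel":[0,0,0.03],"rotation":[0,0,0]}
  ]
}}

```text
clock: 9.75
tool_pos: [0.5981, -0.2634, 0.1253]
tool_rot: [-0.058, 0.998, 0.0, 0.0]
contact_force: [-4.3, 1.9, 5.0]
opening: 0.0129
gripper_force: 71.8
```

Call:
{"method": "apply_moves", "body": {
  "deltas": [
    {"travel":[0,0,0.01],"rotation":[0,0,0]},
    {"travel":[0,0,0.02],"rotation":[0,0,0]},
    {"travel":[0,0,0.025],"rotation":[0,0,0]},
    {"travel":[0,0,0.025],"rotation":[0,0,0]},
    {"travel":[0,0,0.025],"rotation":[0,0,0]}
  ]
}}

```text
clock: 10.38
tool_pos: [0.5981, -0.2633, 0.1232]
tool_rot: [-0.058, 0.998, 0.0, 0.0]
contact_force: [-4.3, 2.0, 7.9]
opening: 0.0131
gripper_force: 72.1
```

```bash
python3 go.py 598.1 -263.1 122 6.5
```

```text
travel [-0.     0.002  0.012] rot [0.0001 0.0001 0.0006] t 10.38 pos [ 598.1 -263.3  123.2] yaw -173.4 F [-4.3  2.   7.9] q7 2.12 open 0.013103908607594363
```

Call:
{"method": "apply_moves", "body": {
  "deltas": [
    {"travel":[0.005,0.002,0.005],"rotation":[0,0,0]},
    {"travel":[0.005,0.002,0.01],"rotation":[0,0,0]},
    {"travel":[0.005,0.002,0.015],"rotation":[0,0,0]},
    {"travel":[0.005,0.002,0.015],"rotation":[0,0,0]},
    {"travel":[0.005,0.002,0.015],"rotation":[0,0,0]}
  ]
}}

```text
clock: 11.0
tool_pos: [0.5981, -0.2633, 0.1221]
tool_rot: [-0.058, 0.998, -0.0, 0.001]
contact_force: [-3.8, 2.4, 8.8]
opening: 0.0127
gripper_force: 72.3
```

```bash
python3 go.py 598.1 -263.1 122 6.5; python3 -c "
from h import *
print(readout.get_state()['wrist_torque'])"
```

```text
travel [0.    0.002 0.001] rot [-0.0001  0.0004  0.0006] t 11.0 pos [ 598.1 -263.3  122.1] yaw -173.4 F [-3.8  2.4  8.8] q7 2.12 open 0.012653216434089846
[ 0.40698489  0.95058208 -0.01428704]
```

Call:
{"method": "apply_moves", "body": {
  "deltas": [
    {"travel":[0,0,0.005],"rotation":[0,0,0]},
    {"travel":[0,0,0.01],"rotation":[0,0,0]},
    {"travel":[0,0,0.01],"rotation":[0,0,0]},
    {"travel":[0,0,0.01],"rotation":[0,0,0]}
  ]
}}

```text
clock: 11.5
tool_pos: [0.5982, -0.2633, 0.122]
tool_rot: [-0.058, 0.998, -0.0, 0.001]
contact_force: [-5.4, 3.0, 12.9]
opening: 0.0129
gripper_force: 73.0
```

Call:
{"method": "apply_moves", "body": {
  "deltas": [
    {"travel":[0,0,0.005],"rotation":[0,0,0]},
    {"travel":[0,0,0.01],"rotation":[0,0,0]},
    {"travel":[0,0,0.01],"rotation":[0,0,0]},
    {"travel":[0,0,0.01],"rotation":[0,0,0]}
  ]
}}

```text
clock: 12.0
tool_pos: [0.5982, -0.2634, 0.122]
tool_rot: [-0.058, 0.998, -0.0, 0.001]
contact_force: [-8.0, 4.2, 17.8]
opening: 0.0126
gripper_force: 73.5
```

```bash
python3 go.py 598.1 -263.1 122 6.5; python3 - <<'E'
from h import *
print(readout.get_state()['wrist_torque'])
cs={n:cams.read_camera(n) for n in("scene","top")}
for n in cs: np.save(n+"2.npy",cs[n],allow_pickle=True)
a=cv2.resize(cs["scene"]["img"][135:225,50:150],(400,360)); b=cv2.resize(cs["top"]["img"][135:225,370:470],(400,360))
cv2.imwrite("pics/c.png",np.hstack([a,b])[:,:,::-1])
E
```

```text
travel [ 0.     0.003 -0.   ] rot [-0.0001  0.0006  0.0006] t 12.0 pos [ 598.2 -263.4  122. ] yaw -173.4 F [-8.   4.2 17.8] q7 2.12 open 0.012565041585315635
[ 0.77203823  1.65655806 -0.02845921]
```

View pics/c.png

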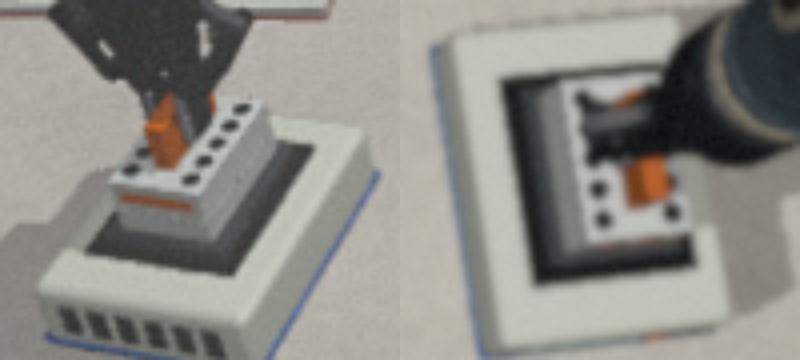

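The block lies flat and centred on the plate, lined up with it (crop left about (190,190), right about (625,160)). The tool has stopped at z=122 mm, 6 mm below first contact, while the push keeps rising to 18 N, so the plate is on its stop.

```bash
python3 -c "
from rig import ticket
print(ticket.job_done())"
```

```text
the job is handed in; nothing more can be done
None
```

I seated the orange-handled block on the pin, flat and lined up with the plate, and handed the job in while still gripping it and pressing the plate down on its stop with about 18 N; no verdict came back.

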